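# Hook the parts tray out from under the riser shelf

## Robot

A 6-joint arm with a two-finger parallel gripper is mounted at the origin on the work surface. World frame = base frame: x ahead of the robot, y to its left, z up, the work surface at z = 0. Lengths are in m, angles in rad, forces in N, time in s.
With the tool pointing down it reaches from about 0.375 to 0.9 m from the base axis. Payload 3.1 kg.
Tool frame: the origin (TCP) lies at the centre of the arm's flange, where the gripper is bolted on; the fingertips stand 182 mm ahead of it and the grasp point (between the pads) lies 164 mm ahead of it; z points along the fingers, y is the line along which they close (so a half turn about z gives the same grasp; the last joint's range is limited). The gripper opens to 87 mm and grips with 3 to 60 N. Pads are 19 mm wide; open, the fingers measure 117 mm over their backs; the gripper's body (75 mm by 190 mm) begins 51 mm behind the grasp point.
Start: joints at [-0.178, 0.527, 1.433, -0, 1.181, -0.178], TCP at [0.625, 0, 0.405] pointing down, gripper open.
Joint ranges: [-3.08, 3.08], [-0.75, 2.2], [0.22, 2.44], [-1.43, 4.57], [0, 2.65], [-2.85, 2.85]. Speed limits (rad/s): [2.79, 2.79, 3.14, 3.14, 3.14, 3.14].

## Interface

Orientations are given as a unit quaternion [x, y, z, w].
In Python, from rig import * gives the robot as it stands.
- The arm moves only by the tool move_arm, never from a script. Its argument "commands" is a list that holds one entry, the list of rows, each a list of 6 numbers: the shift along the tool's x, y, z in units of 40 mm (1.0 is 40 mm), then the turn, a rotation vector about the tool's x, y, z in rad. A call has 1 to 12 rows; each row is the pose to reach, as a shift and turn from the pose commanded when the call began, along the tool's axes at that moment; what a row does not reach only later rows make up. A row lasts 1/8 s, in which the tool goes at most 62.5 mm and 10.7 degrees, less where a joint would pass 70% of its speed; a pose out of reach is approached as far as the arm can. A call with a gripper value outside its range is refused whole. "claw" is the closure, from -1 (fully open) to 1 (shut), so that 0 is half open, set as the call begins (left out, the last holds). The fingers move at their own pace and stop on an object; "squeeze" is the grip in N (left out, the last holds). Time passes only in rows, so rows that repeat a pose let the fingers close. It gives the time, the measured TCP pose, the force, the opening and the grip force at its end, in the units of the state.
- get_obs(): the state, without advancing time (a new reading comes with each control period).
- camera(name): name is "scene" or "side" or "wrist"; returns a dict with "pixels" (384x512x3 uint8, blue, green, red), "range_z" (384x512 float32, m along the optical axis (not along the pixel's ray), 0 where there is no reading), "camera_matrix" (3x3 intrinsics, pixels), "extrinsics" (4x4, takes a point from world to camera coordinates). Camera axes: x right, y up, looking along -z (the intrinsics and any distortion apply to the point x, -y, -z); pixel columns grow to the right and rows downward; lengths in m; the calibration is good to about 2 mm. The wrist camera is an equidistant fisheye: a pixel r from the principal point sees the ray r / f radians off the axis. A picture is of the moment at which its call begins.
- hand_in(): hands the job in; it is judged then, once.
The state is a dict: "time": time; "q": joint angles; "joint_velocities": joint speeds; "joint_torque": joint torques, N m; "position": TCP position; "tool_rot": TCP orientation; "ft_force": force on the tool from outside, world axes, zero at the start; "moment": the same for the moment, N m; "grip_width": finger opening in m; "grip_force": force on a finger pad.
Only numpy, scipy, OpenCV 4.12 (cv2) and the standard library are available. Lean on these libraries where they do the work, as an engineer would, in place of code of your own. Each camera call takes 0.05 s, during which the arm holds its last target. There are 200 camera calls.

## Task

Take the hooked rod from its rest, reach it in under the ledge of the riser shelf, feel for the tray's hidden pull ring, catch it and draw the tray out until it is against its stop; then lay the rod back in both slots of its rest, the way it lay. Go gently: never press or tug the rod against the tray or the shelf with more than 20 N, touch tray and shelf with nothing but the rod, and leave the other things on the table and the shelf alone.

Things in the scene. Friction and masses are not known exactly. Their poses are not given: they have to be found in the camera images.
- hook: hooked rod, the tool, 0.15 to 0.3 kg: straight wooden handle 130 mm long, 16 wide, 20 tall, to be gripped from above at its middle; from its +x end an 8 mm steel rod goes straight on and bends straight down 170 mm from the origin. Origin: middle of the handle, on its axis; x towards the hook, z up
- hook_tip (a point): point in the hook's 8 mm thick down-turned tip, 4 mm above its lowest point: (170, 0, -30) mm in the hook's frame. The tip is vertical over its whole 30 mm, so the rod runs 30 mm above this point
- rest: wooden tool rest, fixed, base 150 x 70 x 10 mm; posts 14 mm thick, 52 mm before and behind its middle (x), each slotted from above for the hook's handle. Origin under the middle of the base, x towards the hook's tip. The hook lies with its origin 70 mm above this one, within 8 mm along x
- rest_slots (a point): midway between the rest's two slots, on the level of their floors, 60 mm above the table. Slots 20 mm wide, flared to about 40 mm at the mouth, which is 88 mm above the table
- riser: dark steel riser shelf, fixed, 270 mm wide (y), 260 deep (x); the ledge's underside is 105 mm and its top face 120 mm above the table; sides (12 mm thick) and back closed, open only at the front towards the robot. Origin on the table under the middle of the front edge; x into the bay, z up
- bay_mouth (a point): middle of the riser's front edge at the height of the hidden ring, 35 mm above the table. The tray and its ring stand up to 45 mm to either side (riser's y) of this middle, which is not measured: find it by feel. The ring's centre is 66 mm inside the front edge minus the tray joint's reading. The room before and beside the ring is empty
- tray (a joint): how far the tray is out, m: 0 in, 0.11 at its stop. Slides only along the riser's x, out = -x, with about 4 N of friction, more when quick; rigid sideways. Its steel ring lies flat (axis vertical): bar 8 mm thick, hole 24 mm, 40 mm outside, bar's middle 35 mm above the table. Tray front 34 mm behind the ring's centre, 130 mm wide, 62 tall; a 10 mm shank joins them
- lantern: upright lantern frame of dark rusty steel, 75 x 75 x 180 mm, standing on top of the riser shelf; origin under its middle; to be left alone
- glass: small clear glass, 72 mm across, 60 mm tall, standing on top of the riser shelf; origin under its middle; to be left alone
- canister: white round canister, 84 mm across, 130 mm tall, standing to the left (+y) of the riser shelf; origin under its middle; to be left alone
- screwdriver: screwdriver with a black grip lying on the table left of the way into the riser shelf; to be left alone
- bracket: L-shaped rusty steel bracket, 60 mm each way, on the table to the right (-y) of the tool rest; origin under its base; to be left alone
- frame: lantern frame of rusty steel lying on its side, 180 x 75 x 75 mm, on the table to the right, beyond the tool rest; origin under its middle; to be left alone
Mind the look-alikes: they are no part of the job. Of the things shaped like the hook, the wooden one is meant.

How it is judged:
By the outcome, as a careful person would: the job done as asked, in the order asked, and still so for the second after the job is handed in, with the robot touching nothing.
It also fails if it takes over 72 s, if anything falls off the work surface, if the arm or the gripper's body presses on something with over 40 N, if the wrist force passes 120 N, or if a joint passes its speed limit or range.

## Working session

There is one attempt and no reset: what is moved stays moved. The work goes in short steps, Python scripts to look and compute and a tool call to move; the robot and the scene stay as the last step left them, time stands still between calls to the robot, and variables do not carry over. Pictures are saved under pics/ and viewed, at most 10 in all, crops included, and the job is handed in when it is done.

Besides the shell and the picture viewer there is one more tool, called after "Emit:" as a command line: name --argument value ..., lists and objects as JSON in quotes. move_arm: Moves the arm, as the interface text tells. Its arguments: {"type":"object","properties":{"commands":{"type":"array","items":{"type":"array","items":{"type":"array","items":{"type":"number"}}}},"claw":{"type":"number"},"squeeze":{"type":"number"}},"required":["commands"]}

```bash
ls; mkdir -p pics; cat > h.py <<'E'
from rig import *
import numpy as np, cv2
def world(c,u,v,z=None):
    """pinhole pixel -> world; with range or on plane z"""
    K=c["camera_matrix"];E=c["extrinsics"];R=E[:3,:3];t=E[:3,3]
    d=np.array([(u-K[0,2])/K[0,0],-(v-K[1,2])/K[1,1],-1.0])
    o=-R.T@t; w=R.T@d
    if z is None: return o+w*c["range_z"][int(v),int(u)]
    return o+w*(z-o[2])/w[2]
def cloud(c):
    K=c["camera_matrix"];E=c["extrinsics"];R=E[:3,:3];t=E[:3,3]
    v,u=np.mgrid[0:384,0:512];r=c["range_z"]
    p=np.stack([(u-K[0,2])/K[0,0]*r,-(v-K[1,2])/K[1,1]*r,-r],-1)
    return (p-t)@R
E
python3 - <<'E'
from h import *
o=get_obs();print(o)
for n in("scene","side"):
    c=camera(n);cv2.imwrite(f"pics/{n}0.png",c["pixels"]);np.savez(f"{n}0.npz",**{k:c[k] for k in c})
    print(n,c["camera_matrix"],-c["extrinsics"][:3,:3].T@c["extrinsics"][:3,3],list(c))
a=cv2.imread("pics/scene0.png");b=cv2.imread("pics/side0.png")
E
```

```text
pics
{'time': 0.0, 'q': array([-1.78496866e-01,  5.28493848e-01,  1.43388030e+00, -4.34895196e-05,
        1.18140734e+00, -1.78481614e-01]), 'joint_velocities': array([-0.00063421,  0.00014248, -0.00013526,  0.00190557,  0.00069454,
        0.000709  ]), 'joint_torque': array([-5.45745443e-04, -4.40045428e+01, -1.76593530e+01,  6.32597599e-02,
        5.83207863e-02, -1.53719384e-04]), 'position': array([6.24665140e-01, 8.67976246e-05, 4.03761198e-01]), 'tool_rot': array([ 7.07105897e-01,  7.07106818e-01, -6.40697884e-04, -8.87503447e-04]), 'ft_force': array([-0.74084085,  0.91668891,  0.19879262]), 'moment': array([0.01559946, 0.00417468, 0.01304717]), 'grip_force': 0.0, 'grip_width': 0.0872728051744993}
scene [[414.74563462   0.         258.5526965 ]
 [  0.         414.74563462 184.48706952]
 [  0.           0.           1.        ]] [1.22917597 0.16375642 1.24603512] ['pixels', 'range_z', 'camera_matrix', 'extrinsics']
side [[421.43212702   0.         264.12072174]
 [  0.         421.43212702 195.26311741]
 [  0.           0.           1.        ]] [ 0.45944654 -0.93006703  0.99218158] ['pixels', 'range_z', 'camera_matrix', 'extrinsics']
```

View pics/scene0.png

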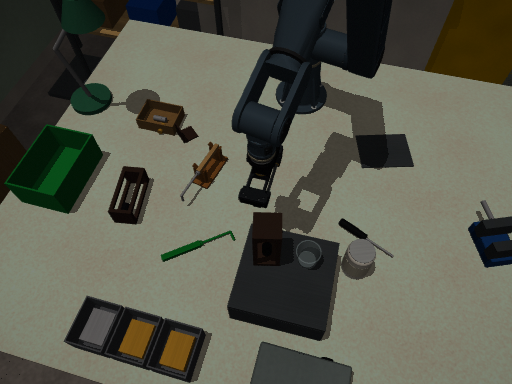

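View pics/side0.png

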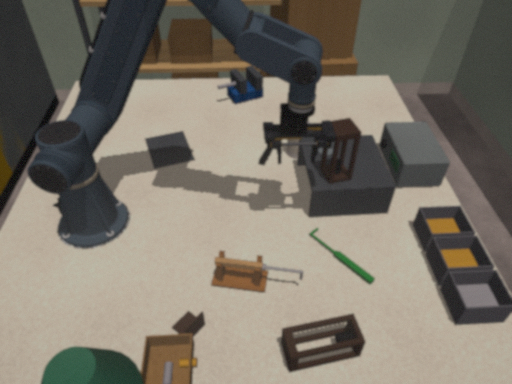

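The scene picture shows the wooden hooked rod in its rest at (205,165), hook end at about (185,200). The look-alike is the green hooked rod lying on the table at (200,245). The bracket is at (187,132), the lying frame at (130,195) and the riser at (285,280). I choose the wooden rod in the rest and will check it in one crop.

```bash
python3 - <<'E'
from h import *
for n in("scene","side"):
    c=dict(np.load(f"{n}0.npz"));P=cloud(c);print(n)
    x,y,z=P[...,0],P[...,1],P[...,2]
    # riser top
    m=(z>.112)&(z<.128)&(x>.55)&(x<1.05)&(y>-.3)&(y<.3)
    k,l,s,_=cv2.connectedComponentsWithStats(m.astype(np.uint8))
    i=1+np.argmax(s[1:,4]);q=P[l==i];print("top",len(q),np.median(q[:,2]))
    r=cv2.minAreaRect(q[:,:2].astype(np.float32));print(r);print(cv2.boxPoints(r).round(4))
    hsv=cv2.cvtColor(c["pixels"],cv2.COLOR_BGR2HSV)
    w=(hsv[...,0]>5)&(hsv[...,0]<25)&(hsv[...,1]>120)&(x>.3)&(x<.75)&(y<-.05)&(y>-.4)
    for a,b in((.003,.02),(.074,.084),(.084,.1)):
        g=w&(z>a)&(z<b);k,l,s,_=cv2.connectedComponentsWithStats(g.astype(np.uint8),connectivity=8)
        for i in range(1,k):
            if s[i,4]>8:
                q=P[l==i];r=cv2.minAreaRect(q[:,:2].astype(np.float32));print((a,b),s[i],q.mean(0).round(4),np.round(r[0],4),np.round(r[1],4),round(r[2],1))
c=dict(np.load("scene0.npz"));cs=dict(np.load("side0.npz"))
a=cv2.resize(c["pixels"][130:220,165:255],(400,400),interpolation=3)
b=cv2.resize(cs["pixels"][225:325,205:305],(400,400),interpolation=3)
cv2.imwrite("pics/crop.png",np.hstack([a,b]))
E
```

```text
scene
top 6795 0.11955038303503474
((0.8071953654289246, 0.1207817867398262), (0.2636786699295044, 0.2704128623008728), 1.190566897392273)
[[ 0.6726  0.2532]
 [ 0.6782 -0.0171]
 [ 0.9418 -0.0117]
 [ 0.9362  0.2587]]
(0.003, 0.02) [182 129  15  10  46] [ 0.3154 -0.3681  0.0057] [ 0.3144 -0.367 ] [0.0608 0.0316] 67.3
(0.003, 0.02) [184 136   6   6  16] [ 0.3423 -0.3691  0.0068] [ 0.3459 -0.3668] [0.0295 0.0161] 16.2
(0.003, 0.02) [193 155  35  34 394] [ 0.4638 -0.2289  0.0093] [ 0.4566 -0.234 ] [0.0595 0.1541] 77.3
(0.074, 0.084) [194 143  27  30 163] [ 0.4563 -0.2402  0.0787] [ 0.4529 -0.2376] [0.0406 0.1288] 77.3
side
top 2548 0.12050549116472677
((0.8103779554367065, 0.11795303225517273), (0.2634457051753998, 0.27698224782943726), 0.9423332810401917)
[[ 0.6764  0.2543]
 [ 0.681  -0.0227]
 [ 0.9444 -0.0184]
 [ 0.9398  0.2586]]
(0.003, 0.02) [213 267  54  24 664] [ 0.4556 -0.251   0.0105] [ 0.4539 -0.244 ] [0.0669 0.1423] 78.4
(0.074, 0.084) [258 257   3   6  14] [ 0.5079 -0.2402  0.0806] [ 0.508  -0.2401] [0.0176 0.0054] 86.8
(0.084, 0.1) [255 268   5   3  13] [ 0.5    -0.2748  0.0879] [ 0.4996 -0.2753] [0.0066 0.0126] 49.7
```

View pics/crop.png

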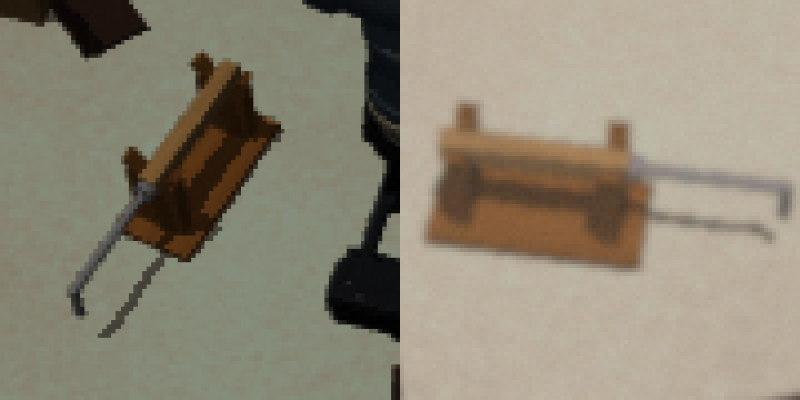

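The crop confirms the wooden handle lying in the two slots of the rest, with the steel hook end pointing away from the robot. Measured values:
- **Rest:** middle about (0.455, -0.238), yaw about -12.7°. The base measures 154 x 60 against the stated 150 x 70.
- **Riser:** front-edge middle about (0.677, 0.117), yaw about 1.1°. Top height is 0.120 as stated.

I go above the rest.

Emit:
move_arm --commands '[[[-5.95, -4.25, 1.1, 0, 0, -1.35], [-5.95, -4.25, 1.1, 0, 0, -1.35], [-5.95, -4.25, 1.1, 0, 0, -1.35], [-5.95, -4.25, 1.1, 0, 0, -1.35], [-5.95, -4.25, 1.1, 0, 0, -1.35], [-5.95, -4.25, 1.1, 0, 0, -1.35], [-5.95, -4.25, 1.1, 0, 0, -1.35], [-5.95, -4.25, 1.1, 0, 0, -1.35], [-5.95, -4.25, 1.1, 0, 0, -1.35], [-5.95, -4.25, 1.1, 0, 0, -1.35], [-5.95, -4.25, 1.1, 0, 0, -1.35]]]' --claw -1

```text
time: 1.48
position: [0.455, -0.2378, 0.3607]
tool_rot: [0.11, 0.994, 0.0, -0.0]
ft_force: [0.7, -0.1, -0.4]
grip_width: 0.0868
grip_force: 0.0
```

```bash
cat >> h.py <<'E'
def fcloud(c):
    K=c["camera_matrix"];E=c["extrinsics"];R=E[:3,:3];t=E[:3,3]
    v,u=np.mgrid[0:384,0:512];a=(u-K[0,2])/K[0,0];b=(v-K[1,2])/K[1,1]
    th=np.hypot(a,b)+1e-9;s=np.tan(np.minimum(th,1.5))/th;r=c["range_z"]
    return (np.stack([a*s*r,-b*s*r,-r],-1)-t)@R
E
python3 - <<'E'
from h import *
from scipy.spatial.transform import Rotation as Ro
o=get_obs();print(o["time"],o["position"],Ro.from_quat(o["tool_rot"]).as_matrix().round(3),o["q"].round(2),o["ft_force"],o["moment"])
c=camera("wrist");np.savez("w1.npz",**c);cv2.imwrite("pics/w1.png",c["pixels"]);print(c["camera_matrix"][:2],-c["extrinsics"][:3,:3].T@c["extrinsics"][:3,3])
P=fcloud(c);x,y,z=P[...,0],P[...,1],P[...,2]
hsv=cv2.cvtColor(c["pixels"],cv2.COLOR_BGR2HSV)
near=(np.hypot(x-.455,y+.238)<.12)&(c["range_z"]>0)
w=near&(hsv[...,0]>5)&(hsv[...,0]<25)&(hsv[...,1]>100)
for a,b in((.004,.016),(.07,.083),(.084,.1)):
    g=w&(z>a)&(z<b);k,l,s,_=cv2.connectedComponentsWithStats(g.astype(np.uint8),connectivity=8)
    for i in range(1,k):
        if s[i,4]>15:
            q=P[l==i];r=cv2.minAreaRect(q[:,:2].astype(np.float32));print((a,b),s[i],q.mean(0).round(4),np.round(r[0],4),np.round(r[1],4),round(r[2],1))
E
```

```text
1.475 [ 0.4550108  -0.2378352   0.36068501] [[-0.976  0.22  -0.   ]
 [ 0.22   0.976  0.   ]
 [ 0.     0.    -1.   ]] [-0.7   0.44  1.76  0.    0.94 -2.05] [ 0.71842102 -0.07939653 -0.40464221] [ 0.1016946  -0.05111827  0.00895896]
[[297.31863964   0.         255.50068504]
 [  0.         297.31863964 193.56183438]] [ 0.38045471 -0.21993239  0.34081286]
(0.004, 0.016) [ 220  110   63  126 2586] [ 0.4413 -0.2227  0.0101] [ 0.4528 -0.2399] [0.0686 0.1495] 79.3
(0.004, 0.016) [ 221  143   22   93 1539] [ 0.4573 -0.2657  0.0102] [ 0.4652 -0.2668] [0.023  0.1112] 78.0
(0.07, 0.083) [ 241  119   19  135 2335] [ 0.4462 -0.2393  0.08  ] [ 0.4506 -0.2403] [0.016  0.1291] 78.1
(0.07, 0.083) [261 127  14  18 131] [ 0.4043 -0.2169  0.0783] [ 0.4053 -0.2144] [0.0118 0.0146] 77.5
(0.07, 0.083) [226 128  13  17 133] [ 0.3987 -0.2431  0.0785] [ 0.3988 -0.2455] [0.0109 0.0146] 77.4
(0.07, 0.083) [230 234  12  18 138] [ 0.498  -0.2651  0.0775] [ 0.5001 -0.267 ] [0.0111 0.0137] 76.7
(0.07, 0.083) [262 234  13  18 138] [ 0.504  -0.2367  0.0773] [ 0.507  -0.2356] [0.0119 0.0145] 77.7
(0.084, 0.1) [221 129  11  17 161] [ 0.3977 -0.2501  0.0871] [ 0.3978 -0.2498] [0.0086 0.0144] 76.6
(0.084, 0.1) [268 128  12  18 185] [ 0.4064 -0.2093  0.0871] [ 0.4064 -0.2098] [0.0095 0.0147] 78.0
(0.084, 0.1) [226 240   9  16 116] [ 0.4988 -0.2714  0.087 ] [ 0.4995 -0.2717] [0.0077 0.0146] 75.5
(0.084, 0.1) [268 240  10  15 119] [ 0.5072 -0.2311  0.0871] [ 0.5073 -0.2317] [0.0085 0.0139] 79.7
```

View pics/w1.png

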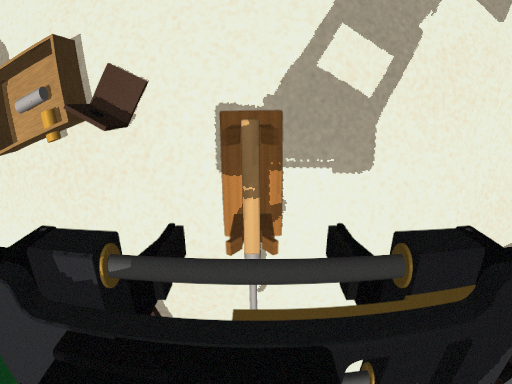

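The wrist picture shows the rod's handle at (250,190) lying centred between the posts. The fit gives a handle top of 16 x 129 mm at height 0.080 and centre (0.4506, -0.2403). The rest middle from its four post tops is (0.4527, -0.2408) at yaw -12.1°. All agree with the given sizes, so I go down and grip.

Emit:
move_arm --commands '[[[0.09, -0.085, 1.0, 0, 0, -0.01], [0.09, -0.085, 2.0, 0, 0, -0.01], [0.09, -0.085, 2.8, 0, 0, -0.01], [0.09, -0.085, 3.17, 0, 0, -0.01], [0.09, -0.085, 3.17, 0, 0, -0.01]]]'

```text
time: 2.15
position: [0.4507, -0.2404, 0.2333]
tool_rot: [0.105, 0.994, 0.0, -0.001]
ft_force: [0.0, 0.8, -0.4]
grip_width: 0.0874
grip_force: 0.0
```

Emit:
move_arm --commands '[[[0, 0, 0, 0, 0, 0], [0, 0, 0, 0, 0, 0], [0, 0, 0, 0, 0, 0], [0, 0, 0, 0, 0, 0], [0, 0, 0, 0, 0, 0], [0, 0, 0, 0, 0, 0], [0, 0, 0, 0, 0, 0]]]' --claw 1 --squeeze 45

```text
time: 3.02
position: [0.4507, -0.2405, 0.2339]
tool_rot: [0.105, 0.994, 0.0, -0.0]
ft_force: [-0.3, -0.3, -0.4]
grip_width: 0.0252
grip_force: 0.0
```

Emit:
move_arm --commands '[[[0, 0, 0, 0, 0, 0], [0, 0, 0, 0, 0, 0], [0, 0, 0, 0, 0, 0]]]'

```text
time: 3.4
position: [0.4507, -0.2405, 0.2339]
tool_rot: [0.105, 0.994, 0.0, -0.0]
ft_force: [0.1, -0.9, -0.7]
grip_width: 0.0159
grip_force: 45.0
```

Emit:
move_arm --commands '[[[0, 0, -0.4, 0, 0, 0], [0, 0, -1.0, 0, 0, 0], [0, 0, -2.0, 0, 0, 0], [0, 0, -2.5, 0, 0, 0], [0, 0, -2.5, 0, 0, 0], [0, 0, -2.5, 0, 0, 0]]]'

```text
time: 4.15
position: [0.4503, -0.2401, 0.3336]
tool_rot: [0.105, 0.994, 0.0, -0.001]
ft_force: [-0.8, 0.3, -2.3]
grip_width: 0.0149
grip_force: 45.0
```

```bash
python3 - <<'E'
from h import *
o=get_obs();print(o["time"],o["position"],o["tool_rot"],o["ft_force"],o["moment"],o["grip_force"],o["grip_width"])
c=camera("wrist");P=fcloud(c);x,y,z=P[...,0],P[...,1],P[...,2]
hsv=cv2.cvtColor(c["pixels"],cv2.COLOR_BGR2HSV)
w=(hsv[...,0]>5)&(hsv[...,0]<25)&(hsv[...,1]>100)&(z>.15)&(z<.2)&(c["range_z"]>0)&(np.hypot(x-.45,y+.24)<.12)
k,l,s,_=cv2.connectedComponentsWithStats(w.astype(np.uint8))
i=1+np.argmax(s[1:,4]);q=P[l==i];print(s[i]);
ax=np.array([np.cos(-.211),np.sin(-.211)]);t=(q[:,:2]-o["position"][:2])@ax;n=(q[:,:2]-o["position"][:2])@[-ax[1],ax[0]]
print(t.min(),t.max())
for a in np.arange(-.065,.04,.015):
    m=(t>a)&(t<a+.015)
    if m.sum()>20:print(round(a,3),n[m].min().round(4),n[m].max().round(4),np.median(q[m,2]).round(4),np.percentile(q[m,2],90).round(4))
for nm in("scene","side"):
    c=camera(nm);np.savez(nm+"1.npz",**c)
a=dict(np.load("scene1.npz"))["pixels"][110:230,150:270];b=dict(np.load("side1.npz"))["pixels"][170:290,200:320]
cv2.imwrite("pics/held.png",cv2.resize(np.hstack([a,b]),(800,400),interpolation=3))
E
```

```text
4.15 [ 0.45029008 -0.24010886  0.33362096] [ 1.05182859e-01  9.94452692e-01  3.71087660e-04 -5.22151332e-04] [-0.807441    0.30746362 -2.3204012 ] [ 0.14242085 -0.02931307  0.04086566] 44.99918835237622 0.014919140270792422
[ 238  133   36  126 4185]
-0.06514813121195802 -0.002553342193507146
-0.065 -0.0068 0.0093 0.1798 0.1807
-0.05 -0.0067 0.0091 0.1799 0.1807
-0.035 -0.0068 0.0093 0.1799 0.1806
-0.02 -0.0085 0.0116 0.1798 0.1806
-0.005 -0.0068 0.0093 0.1797 0.1805
```

View pics/held.png

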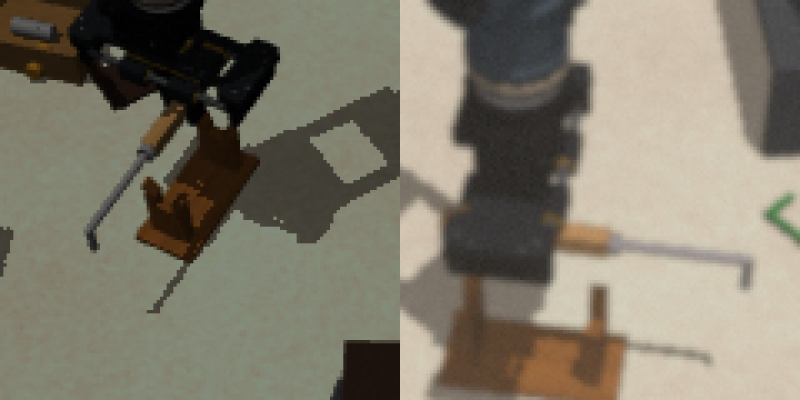

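The picture shows the rod held level and centred between the pads, clear of the rest, with the hook tip pointing down at (92,240) in the left half. The handle's rear end lies 65 mm behind the TCP and its axis at 0.170, so nothing slipped. Next, over to the front of the bay.

Emit:
move_arm --commands '[[[0.05, 0.4, 0, 0, 0, -0.02], [0.15, 1.3, 0, 0, 0, -0.05], [0.25, 2.3, 0, 0, 0, -0.08], [0.36, 3.3, 0, 0, 0, -0.11], [0.47, 4.3, 0, 0, 0, -0.15], [0.58, 5.3, 0, 0, 0, -0.18], [0.68, 6.2, 0, 0, 0, -0.21], [0.74, 6.75, 0, 0, 0, -0.225], [0.76, 6.92, 0, 0, 0, -0.23], [0.76, 6.92, 0, 0, 0, -0.23]]]'

```text
time: 5.55
position: [0.4786, 0.037, 0.3337]
tool_rot: [-0.01, 1.0, -0.0, -0.0]
ft_force: [0.4, -0.1, -2.0]
grip_width: 0.0155
grip_force: 45.0
```

Emit:
move_arm --commands '[[[0, 0, 0.5, 0, 0, 0], [0, 0, 1.2, 0, 0, 0], [0, 0, 2.0, 0, 0, 0], [0, 0, 2.5, 0, 0, 0], [0, 0, 2.7, 0, 0, 0], [0, 0, 2.72, 0, 0, 0], [0, 0, 2.72, 0, 0, 0]]]'

```text
time: 6.42
position: [0.4792, 0.0362, 0.2258]
tool_rot: [-0.009, 1.0, -0.0, 0.001]
ft_force: [-0.3, -0.5, -1.7]
grip_width: 0.016
grip_force: 45.0
```

```bash
python3 - <<'E'
from h import *
from scipy.spatial.transform import Rotation as Ro
o=get_obs();M=Ro.from_quat(o["tool_rot"]).as_matrix();print(o["time"],o["position"],M.round(4),o["ft_force"],o["moment"],o["grip_width"])
c=camera("scene");np.savez("scene2.npz",**c)
# riser front edge again, unobstructed by gripper
P=cloud(c);x,y,z=P[...,0],P[...,1],P[...,2];m=(z>.115)&(z<.125)&(x>.6)&(x<1.)&(y>-.05)&(y<.3)
q=P[m]
for a in np.arange(0,.25,.03):
    s=q[(q[:,1]>a)&(q[:,1]<a+.03)];print(round(a,2),len(s),s[:,0].min().round(4),s[:,0].max().round(4))
for a in np.arange(.7,.94,.06):
    s=q[(q[:,0]>a)&(q[:,0]<a+.06)];print(round(a,2),s[:,1].min().round(4),s[:,1].max().round(4))
E
```

```text
6.425 [0.47924617 0.03624998 0.22577721] [[-9.998e-01 -1.890e-02  1.400e-03]
 [-1.890e-02  9.998e-01 -3.000e-04]
 [-1.400e-03 -3.000e-04 -1.000e+00]] [-0.27560415 -0.50956286 -1.68782897] [0.08204702 0.03039044 0.03123162] 0.016023592957325344
0.0 599 0.7374 0.9404
0.03 513 0.7729 0.94
0.06 560 0.6796 0.9398
0.09 878 0.6786 0.9394
0.12 841 0.6776 0.9386
0.15 693 0.6766 0.9378
0.18 762 0.6763 0.9375
0.21 951 0.6766 0.9369
0.24 502 0.6774 0.9358
0.7 -0.015 0.2988
0.76 -0.0142 0.2559
0.82 -0.0133 0.257
0.88 -0.0119 0.2585
```

Emit:
move_arm --commands '[[[-0.15, 0, 0, 0, 0, 0], [-0.4, 0, 0, 0, 0, 0], [-0.7, 0, 0, 0, 0, 0], [-1.0, 0, 0, 0, 0, 0], [-1.3, 0, 0, 0, 0, 0], [-1.6, 0, 0, 0, 0, 0], [-1.9, 0, 0, 0, 0, 0], [-2.15, 0, 0, 0, 0, 0], [-2.32, 0, 0, 0, 0, 0], [-2.38, 0, 0, 0, 0, 0], [-2.38, 0, 0, 0, 0, 0], [-2.38, 0, 0, 0, 0, 0]]]'

```text
time: 7.98
position: [0.5737, 0.0384, 0.2251]
tool_rot: [-0.01, 1.0, 0.0, -0.0]
ft_force: [0.7, 0.3, -1.7]
grip_width: 0.0155
grip_force: 45.0
```

```bash
cat > s.py <<'E'
from h import *
o=get_obs();p=o["position"];u=np.array([.9998,.0189]);v=np.array([-.0189,.9998])
d=p[:2]+.17*u-[.678,.1195]
print(round(o["time"],2),p.round(4),"tip r",(d@u).round(4),(d@v).round(4),(p[2]-.194).round(4),o["ft_force"].round(2),o["moment"].round(3),o["grip_width"].round(4),o["joint_torque"].round(2))
E
python3 s.py
```

```text
Traceback (most recent call last):
  File "s.py", line 4, in <module>
    print(round(o["time"],2),p.round(4),"tip r",(d@u).round(4),(d@v).round(4),(p[2]-.194).round(4),o["ft_force"].round(2),o["moment"].round(3),o["grip_width"].round(4),o["joint_torque"].round(2))
                                                                                                                                               ^^^^^^^^^^^^^^^^^^^^^
AttributeError: 'float' object has no attribute 'round'
```

```bash
sed -i 's/o\["grip_width"\].round(4)/round(o["grip_width"],4)/' s.py; python3 s.py
```

```text
7.97 [0.5737 0.0384 0.2251] tip r 0.0641 -0.0791 0.0311 [ 0.68  0.26 -1.74] [ 0.132 -0.002  0.002] 0.0155 [-1.000e-02 -4.531e+01 -1.021e+01 -3.000e-02  3.000e-02  0.000e+00]
```

Emit:
move_arm --commands '[[[0, 0.05, 0, 0, 0, 0], [0, 0.12, 0, 0, 0, 0], [0, 0.19, 0, 0, 0, 0], [0, 0.25, 0, 0, 0, 0], [0, 0.25, 0, 0, 0, 0]]]'

```text
time: 8.6
position: [0.5739, 0.0486, 0.2252]
tool_rot: [-0.01, 1.0, 0.0, -0.0]
ft_force: [0.3, -0.3, -2.5]
grip_width: 0.0153
grip_force: 45.0
```

```bash
python3 s.py
```

```text
8.6 [0.5739 0.0486 0.2252] tip r 0.0645 -0.0689 0.0312 [ 0.27 -0.34 -2.47] [ 0.111 -0.019  0.03 ] 0.0153 [ 1.000e-01 -4.540e+01 -1.015e+01 -2.000e-02  4.000e-02  1.000e-02]
```

Emit:
move_arm --commands '[[[0, 0.06, 0, 0, 0, 0], [0, 0.13, 0, 0, 0, 0], [0, 0.2, 0, 0, 0, 0], [0, 0.25, 0, 0, 0, 0], [0, 0.25, 0, 0, 0, 0]]]'

```text
time: 9.22
position: [0.5737, 0.0586, 0.2251]
tool_rot: [-0.01, 1.0, 0.0, -0.0]
ft_force: [-0.4, -0.1, -2.2]
grip_width: 0.0156
grip_force: 45.0
```

```bash
python3 s.py
```

```text
9.22 [0.5737 0.0586 0.2251] tip r 0.0645 -0.059 0.0311 [-0.35 -0.08 -2.21] [ 0.112  0.02  -0.006] 0.0156 [ 9.000e-02 -4.545e+01 -1.018e+01 -2.000e-02  4.000e-02  1.000e-02]
```

Emit:
move_arm --commands '[[[0, 0.06, 0, 0, 0, 0], [0, 0.13, 0, 0, 0, 0], [0, 0.2, 0, 0, 0, 0], [0, 0.25, 0, 0, 0, 0], [0, 0.25, 0, 0, 0, 0]]]'

```text
time: 9.85
position: [0.5736, 0.0679, 0.2252]
tool_rot: [-0.009, 1.0, -0.0, 0.0]
ft_force: [-0.1, -4.4, -1.7]
grip_width: 0.0156
grip_force: 45.8
```

```bash
python3 s.py
```

```text
9.85 [0.5736 0.0679 0.2252] tip r 0.0646 -0.0496 0.0312 [-0.14 -4.35 -1.71] [-0.884  0.072 -0.898] 0.0156 [ 3.850e+00 -4.534e+01 -1.023e+01  4.100e-01  3.000e-02 -8.500e-01]
```

Contact: -4.4 N in y, with moment -0.9 N m (lever about 0.17–0.2 m, so it is at the tip). I back off a little to find the contact point.

Emit:
move_arm --commands '[[[0, -0.05, 0, 0, 0, 0], [0, -0.05, 0, 0, 0, 0]]]'

```text
time: 10.1
position: [0.5736, 0.066, 0.2251]
tool_rot: [-0.009, 1.0, -0.0, -0.0]
ft_force: [-0.8, -4.5, -1.6]
grip_width: 0.0153
grip_force: 45.5
```

```bash
python3 s.py
```

```text
10.1 [0.5736 0.066  0.2251] tip r 0.0646 -0.0515 0.0311 [-0.82 -4.47 -1.64] [-0.654  0.018 -0.707] 0.0153 [ 2.930e+00 -4.538e+01 -1.021e+01  3.100e-01  4.000e-02 -7.000e-01]
```

Emit:
move_arm --commands '[[[0, -0.05, 0, 0, 0, 0], [0, -0.05, 0, 0, 0, 0]]]'

```text
time: 10.35
position: [0.5736, 0.0644, 0.2251]
tool_rot: [-0.01, 1.0, 0.0, 0.0]
ft_force: [-0.0, -2.7, -2.0]
grip_width: 0.015
grip_force: 45.2
```

```bash
python3 s.py
```

```text
10.35 [0.5736 0.0644 0.2251] tip r 0.0646 -0.0531 0.0311 [-0.01 -2.7  -1.98] [-0.51   0.042 -0.499] 0.015 [  2.02 -45.43 -10.18   0.21   0.05  -0.5 ]
```

Emit:
move_arm --commands '[[[0, -0.1, 0, 0, 0, 0], [0, -0.19, 0, 0, 0, 0], [0, -0.19, 0, 0, 0, 0]]]'

```text
time: 10.72
position: [0.5737, 0.0568, 0.2251]
tool_rot: [-0.01, 1.0, 0.0, -0.0]
ft_force: [1.0, 0.6, -2.0]
grip_width: 0.0156
grip_force: 45.0
```

```bash
python3 s.py
```

```text
10.72 [0.5737 0.0568 0.2251] tip r 0.0645 -0.0607 0.0311 [ 1.05  0.55 -2.  ] [ 0.146 -0.034 -0.042] 0.0156 [-1.200e-01 -4.542e+01 -1.018e+01 -4.000e-02  3.000e-02 -2.000e-02]
```

Emit:
move_arm --commands '[[[0, 0, -0.15, 0, 0, 0], [0, 0, -0.35, 0, 0, 0], [0, 0, -0.46, 0, 0, 0], [0, 0, -0.46, 0, 0, 0]]]'

```text
time: 11.22
position: [0.574, 0.0568, 0.2443]
tool_rot: [-0.01, 1.0, -0.0, 0.001]
ft_force: [0.4, -0.2, -2.2]
grip_width: 0.016
grip_force: 45.0
```

Emit:
move_arm --commands '[[[-0.02, 0.1, 0, 0, 0, 0], [-0.03, 0.25, 0, 0, 0, 0], [-0.04, 0.4, 0, 0, 0, 0], [-0.04, 0.55, 0, 0, 0, 0], [-0.04, 0.65, 0, 0, 0, 0], [-0.04, 0.68, 0, 0, 0, 0], [-0.04, 0.68, 0, 0, 0, 0]]]'

```text
time: 12.1
position: [0.5748, 0.0841, 0.2436]
tool_rot: [-0.01, 1.0, -0.0, 0.0]
ft_force: [-0.3, 1.1, -1.6]
grip_width: 0.0156
grip_force: 45.0
```

```bash
python3 s.py
```

```text
12.1 [0.5748 0.0841 0.2436] tip r 0.0661 -0.0335 0.0496 [-0.34  1.09 -1.58] [ 0.08   0.076 -0.024] 0.0156 [ 1.600e-01 -4.529e+01 -1.110e+01 -2.000e-02  4.000e-02  0.000e+00]
```

Emit:
move_arm --commands '[[[0, 0, 0.06, 0, 0, 0], [0, 0, 0.13, 0, 0, 0], [0, 0, 0.22, 0, 0, 0], [0, 0, 0.24, 0, 0, 0]]]'

```text
time: 12.6
position: [0.5747, 0.0839, 0.2335]
tool_rot: [-0.01, 1.0, 0.0, -0.0]
ft_force: [0.8, -0.5, -1.9]
grip_width: 0.0156
grip_force: 45.0
```

```bash
python3 s.py
```

```text
12.6 [0.5747 0.0839 0.2335] tip r 0.066 -0.0336 0.0395 [ 0.83 -0.51 -1.9 ] [ 0.125 -0.03   0.006] 0.0156 [-3.000e-02 -4.553e+01 -1.072e+01 -3.000e-02  3.000e-02  0.000e+00]
```

No contact, so the tip is inside the hole. I lower the rest and draw a little.

Emit:
move_arm --commands '[[[0, 0, 0.1, 0, 0, 0], [0, 0, 0.2, 0, 0, 0], [0, 0, 0.21, 0, 0, 0]]]'

```text
time: 12.98
position: [0.5747, 0.084, 0.2251]
tool_rot: [-0.01, 1.0, 0.0, -0.0]
ft_force: [-0.1, 0.1, -2.5]
grip_width: 0.016
grip_force: 45.0
```

Emit:
move_arm --commands '[[[0.06, 0, 0, 0, 0, 0], [0.12, 0, 0, 0, 0, 0], [0.18, 0, 0, 0, 0, 0], [0.24, 0, 0, 0, 0, 0], [0.3, 0, 0, 0, 0, 0]]]'

```text
time: 13.6
position: [0.5628, 0.0837, 0.2256]
tool_rot: [-0.01, 1.0, -0.0, 0.0]
ft_force: [2.9, 0.3, -2.6]
grip_width: 0.0156
grip_force: 45.0
```

```bash
python3 s.py
```

```text
13.6 [0.5628 0.0837 0.2256] tip r 0.0541 -0.0336 0.0316 [ 2.93  0.28 -2.59] [ 0.195 -0.435  0.034] 0.0156 [ 1.000e-02 -4.491e+01 -9.100e+00 -6.000e-02  6.500e-01 -0.000e+00]
```

Drawing at about 3–4 N with no side load: the ring is caught. I keep drawing.

Emit:
move_arm --commands '[[[0.07, 0, 0, 0, 0, 0], [0.14, 0, 0, 0, 0, 0], [0.21, 0, 0, 0, 0, 0], [0.28, 0, 0, 0, 0, 0], [0.35, 0, 0, 0, 0, 0], [0.42, 0, 0, 0, 0, 0], [0.49, 0, 0, 0, 0, 0], [0.56, 0, 0, 0, 0, 0], [0.63, 0, 0, 0, 0, 0], [0.7, 0, 0, 0, 0, 0], [0.77, 0, 0, 0, 0, 0], [0.84, 0, 0, 0, 0, 0]]]'

```text
time: 15.1
position: [0.5291, 0.0831, 0.2256]
tool_rot: [-0.01, 1.0, 0.0, 0.0]
ft_force: [5.2, 0.5, -2.8]
grip_width: 0.0157
grip_force: 45.0
```

```bash
python3 s.py
```

```text
15.1 [0.5291 0.0831 0.2256] tip r 0.0204 -0.0336 0.0316 [ 5.21  0.54 -2.77] [ 0.057 -0.738 -0.058] 0.0157 [ 4.100e-01 -4.182e+01 -5.800e+00 -7.000e-02  1.360e+00 -1.000e-02]
```

Emit:
move_arm --commands '[[[0.07, 0, 0, 0, 0, 0], [0.14, 0, 0, 0, 0, 0], [0.21, 0, 0, 0, 0, 0], [0.28, 0, 0, 0, 0, 0], [0.35, 0, 0, 0, 0, 0], [0.42, 0, 0, 0, 0, 0], [0.49, 0, 0, 0, 0, 0], [0.56, 0, 0, 0, 0, 0], [0.63, 0, 0, 0, 0, 0], [0.7, 0, 0, 0, 0, 0], [0.77, 0, 0, 0, 0, 0], [0.84, 0, 0, 0, 0, 0]]]'

```text
time: 16.6
position: [0.4955, 0.0825, 0.2256]
tool_rot: [-0.01, 1.0, 0.0, 0.0]
ft_force: [5.1, -0.3, -3.8]
grip_width: 0.0156
grip_force: 45.0
```

Emit:
move_arm --commands '[[[0.07, 0, 0, 0, 0, 0], [0.14, 0, 0, 0, 0, 0], [0.21, 0, 0, 0, 0, 0], [0.28, 0, 0, 0, 0, 0], [0.35, 0, 0, 0, 0, 0], [0.42, 0, 0, 0, 0, 0], [0.49, 0, 0, 0, 0, 0], [0.56, 0, 0, 0, 0, 0], [0.63, 0, 0, 0, 0, 0], [0.69, 0, 0, 0, 0, 0]]]'

```text
time: 17.85
position: [0.4678, 0.0819, 0.2256]
tool_rot: [-0.01, 1.0, 0.0, -0.0]
ft_force: [4.1, 0.0, -2.8]
grip_width: 0.0159
grip_force: 45.0
```

```bash
python3 s.py
```

```text
17.85 [0.4678 0.0819 0.2256] tip r -0.0408 -0.0336 0.0316 [ 4.07  0.04 -2.8 ] [ 0.131 -0.708 -0.074] 0.0159 [ 4.600e-01 -3.762e+01 -3.230e+00 -7.000e-02  1.340e+00 -3.000e-02]
```

Emit:
move_arm --commands '[[[0.05, 0, 0, 0, 0, 0], [0.1, 0, 0, 0, 0, 0], [0.15, 0, 0, 0, 0, 0], [0.18, 0, 0, 0, 0, 0]]]'

```text
time: 18.35
position: [0.4606, 0.0818, 0.2255]
tool_rot: [-0.01, 1.0, 0.0, -0.0]
ft_force: [3.9, -0.2, -2.7]
grip_width: 0.0154
grip_force: 45.0
```

Emit:
move_arm --commands '[[[0.025, 0, 0, 0, 0, 0], [0.05, 0, 0, 0, 0, 0]]]'

```text
time: 18.6
position: [0.4588, 0.0818, 0.2255]
tool_rot: [-0.01, 1.0, 0.0, 0.0]
ft_force: [3.7, -0.8, -2.5]
grip_width: 0.0159
grip_force: 45.0
```

```bash
python3 s.py
```

```text
18.6 [0.4588 0.0818 0.2255] tip r -0.0499 -0.0336 0.0315 [ 3.66 -0.84 -2.53] [ 0.029 -0.681 -0.031] 0.0159 [ 4.400e-01 -3.707e+01 -2.910e+00 -7.000e-02  1.260e+00 -3.000e-02]
```

Emit:
move_arm --commands '[[[0.025, 0, 0, 0, 0, 0], [0.04, 0, 0, 0, 0, 0]]]'

```text
time: 18.85
position: [0.4572, 0.0817, 0.2256]
tool_rot: [-0.01, 1.0, 0.0, -0.0]
ft_force: [4.0, 1.1, -2.8]
grip_width: 0.0157
grip_force: 45.0
```

```bash
python3 s.py
```

```text
18.85 [0.4572 0.0817 0.2256] tip r -0.0515 -0.0336 0.0316 [ 4.04  1.08 -2.84] [ 0.077 -0.673  0.024] 0.0157 [ 4.300e-01 -3.697e+01 -2.880e+00 -7.000e-02  1.240e+00 -3.000e-02]
```

Emit:
move_arm --commands '[[[0.02, 0, 0, 0, 0, 0], [0.04, 0, 0, 0, 0, 0]]]'

```text
time: 19.1
position: [0.4556, 0.0817, 0.2255]
tool_rot: [-0.01, 1.0, 0.0, 0.0]
ft_force: [3.8, -1.0, -2.3]
grip_width: 0.0152
grip_force: 45.0
```

```bash
python3 s.py
```

```text
19.1 [0.4556 0.0817 0.2255] tip r -0.0531 -0.0336 0.0315 [ 3.8  -0.96 -2.27] [ 0.056 -0.663 -0.065] 0.0152 [ 4.400e-01 -3.686e+01 -2.790e+00 -6.000e-02  1.250e+00 -3.000e-02]
```

Emit:
move_arm --commands '[[[0.02, 0, 0, 0, 0, 0], [0.035, 0, 0, 0, 0, 0]]]'

```text
time: 19.35
position: [0.4549, 0.0816, 0.2257]
tool_rot: [-0.01, 1.0, -0.0, 0.001]
ft_force: [5.4, -0.1, -2.3]
grip_width: 0.016
grip_force: 45.0
```

```bash
python3 s.py
```

```text
19.35 [0.4549 0.0816 0.2257] tip r -0.0537 -0.0337 0.0317 [ 5.45 -0.08 -2.3 ] [ 0.107 -0.971 -0.051] 0.016 [ 5.100e-01 -3.677e+01 -1.540e+00 -9.000e-02  1.740e+00 -1.000e-02]
```

Emit:
move_arm --commands '[[[0.02, 0, 0, 0, 0, 0], [0.035, 0, 0, 0, 0, 0]]]'

```text
time: 19.6
position: [0.4544, 0.0815, 0.2258]
tool_rot: [-0.01, 1.0, -0.0, 0.003]
ft_force: [8.1, 0.1, -3.8]
grip_width: 0.0158
grip_force: 45.0
```

```bash
python3 s.py
```

```text
19.6 [0.4544 0.0815 0.2258] tip r -0.0543 -0.0337 0.0318 [ 8.14  0.05 -3.83] [ 0.154 -1.197 -0.002] 0.0158 [ 5.600e-01 -3.675e+01 -4.800e-01 -1.100e-01  2.150e+00  1.000e-02]
```

The draw force climbed from 3.8 to 8 N while the motion stopped, so the tray is against its stop. I ease off into the hole's slack and lift out.

Emit:
move_arm --commands '[[[-0.05, 0, 0, 0, 0, 0], [-0.1, 0, 0, 0, 0, 0], [-0.16, 0, 0, 0, 0, 0], [-0.2, 0, 0, 0, 0, 0], [-0.2, 0, 0, 0, 0, 0]]]'

```text
time: 20.23
position: [0.4603, 0.0819, 0.2254]
tool_rot: [-0.01, 1.0, 0.0, -0.001]
ft_force: [0.3, -0.6, -2.3]
grip_width: 0.0156
grip_force: 45.0
```

```bash
python3 s.py
```

```text
20.23 [0.4603 0.0819 0.2254] tip r -0.0484 -0.0335 0.0314 [ 0.34 -0.6  -2.33] [0.122 0.036 0.029] 0.0156 [ 1.000e-02 -3.784e+01 -5.740e+00 -2.000e-02  5.000e-02  0.000e+00]
```

Emit:
move_arm --commands '[[[0, 0, -0.1, 0, 0, 0], [0, 0, -0.25, 0, 0, 0], [0, 0, -0.4, 0, 0, 0], [0, 0, -0.6, 0, 0, 0], [0, 0, -1.0, 0, 0, 0], [0, 0, -1.7, 0, 0, 0], [0, 0, -2.4, 0, 0, 0], [0, 0, -2.7, 0, 0, 0], [0, 0, -2.7, 0, 0, 0]]]'

```text
time: 21.35
position: [0.4608, 0.0818, 0.3343]
tool_rot: [-0.01, 1.0, -0.0, 0.001]
ft_force: [0.4, -0.0, -2.0]
grip_width: 0.0154
grip_force: 45.0
```

```bash
python3 s.py;python3 - <<'E'
from h import *
c=camera("scene");d=camera("side")
a=c["pixels"][150:270,230:390];b=d["pixels"][90:210,240:400]
cv2.imwrite("pics/tray.png",cv2.resize(np.hstack([a,b]),(800,300),interpolation=3))
E
```

```text
21.35 [0.4608 0.0818 0.3343] tip r -0.0478 -0.0336 0.1403 [ 0.39 -0.01 -1.98] [0.094 0.031 0.026] 0.0154 [ 7.000e-02 -3.518e+01 -1.222e+01 -3.000e-02  8.000e-02 -0.000e+00]
```

View pics/tray.png

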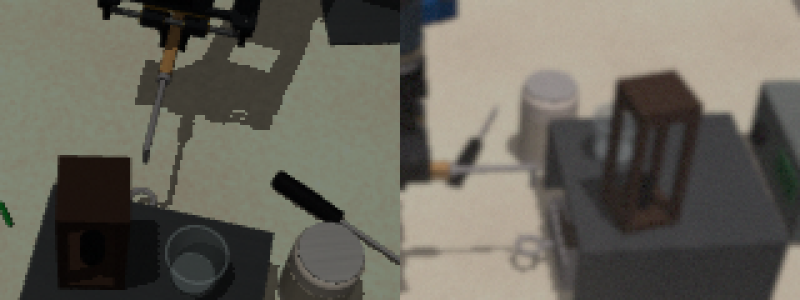

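The picture shows the ring and tray front now standing out before the shelf: ring at (145,195) in the left half and (525,250) in the right. The rod is free of it and nothing else has moved. I carry the rod back over the rest.

Emit:
move_arm --commands '[[[0.02, -0.4, 0, 0, 0, 0.01], [0.07, -1.3, 0, 0, 0, 0.03], [0.12, -2.3, 0, 0, 0, 0.06], [0.17, -3.3, 0, 0, 0, 0.09], [0.22, -4.3, 0, 0, 0, 0.12], [0.27, -5.3, 0, 0, 0, 0.15], [0.32, -6.3, 0, 0, 0, 0.18], [0.37, -7.2, 0, 0, 0, 0.21], [0.41, -7.85, 0, 0, 0, 0.225], [0.415, -8.05, 0, 0, 0, 0.23], [0.415, -8.05, 0, 0, 0, 0.23], [0.415, -8.05, 0, 0, 0, 0.23]]]'

```text
time: 22.95
position: [0.4501, -0.2394, 0.3332]
tool_rot: [0.105, 0.994, 0.001, -0.001]
ft_force: [0.1, 1.0, -2.1]
grip_width: 0.0154
grip_force: 45.0
```

```bash
python3 - <<'E'
from h import *
from scipy.spatial.transform import Rotation as Ro
o=get_obs();M=Ro.from_quat(o["tool_rot"]).as_matrix();print(o["time"],o["position"],M.round(4),o["ft_force"])
c=camera("wrist");P=fcloud(c);x,y,z=P[...,0],P[...,1],P[...,2]
hsv=cv2.cvtColor(c["pixels"],cv2.COLOR_BGR2HSV)
w=(hsv[...,0]>5)&(hsv[...,0]<25)&(hsv[...,1]>100)&(c["range_z"]>0)&(np.hypot(x-.45,y+.24)<.12)
g=w&(z>.15)&(z<.2);k,l,s,_=cv2.connectedComponentsWithStats(g.astype(np.uint8))
i=1+np.argmax(s[1:,4]);q=P[l==i]
ax=-M[:2,0];D=q[:,:2]-o["position"][:2];t=D@ax;n=D@[-ax[1],ax[0]];print(t.min(),t.max())
for a in np.arange(-.065,.01,.015):
    m=(t>a)&(t<a+.015)
    if m.sum()>20:print(round(a,3),np.percentile(n[m],[2,98]).round(4),np.median(q[m,2]).round(4))
g=w&(z>.084)&(z<.1);k,l,s,_=cv2.connectedComponentsWithStats(g.astype(np.uint8))
for i in range(1,k):
    if s[i,4]>15:
        q=P[l==i];r=cv2.minAreaRect(q[:,:2].astype(np.float32));print(np.round(r[0],4),np.round(r[1],4),q[:,2].mean())
E
```

```text
22.95 [ 0.45008833 -0.2394287   0.33316263] [[-0.978   0.2085 -0.0013]
 [ 0.2085  0.978   0.0014]
 [ 0.0016  0.0011 -1.    ]] [ 0.05788263  1.02413077 -2.11006316]
-0.06522332580508919 -0.00290520841256113
-0.065 [-0.0063  0.0089] 0.1794
-0.05 [-0.0064  0.009 ] 0.1794
-0.035 [-0.0062  0.0089] 0.1794
-0.02 [-0.0064  0.0091] 0.1794
-0.005 [-0.0067  0.0093] 0.179
[ 0.4062 -0.2097] [0.0085 0.0138] 0.08722223627875994
[ 0.3978 -0.2506] [0.0085 0.0136] 0.08729283491077744
```

Emit:
move_arm --commands '[[[0, 0, 0.3, 0, 0, 0], [0, 0, 0.8, 0, 0, 0], [0, 0, 1.2, 0, 0, 0], [0, 0, 1.2, 0, 0, 0], [0, 0, 1.2, 0, 0, 0], [0, 0, 1.2, 0, 0, 0]]]'

```text
time: 23.75
position: [0.4507, -0.2405, 0.2861]
tool_rot: [0.105, 0.994, -0.0, 0.001]
ft_force: [0.3, 0.0, -2.7]
grip_width: 0.0154
grip_force: 45.0
```

```bash
python3 s.py
```

```text
23.75 [ 0.4507 -0.2405  0.2861] tip r -0.0641 -0.3557 0.0921 [ 0.32  0.01 -2.75] [0.119 0.006 0.031] 0.0154 [ 2.000e-02 -3.882e+01 -1.062e+01 -3.000e-02  2.000e-02  0.000e+00]
```

Exactly over the gripping place. I lower into the slots (52 mm, to the height of the grasp).

Emit:
move_arm --commands '[[[0, 0, 0.2, 0, 0, 0], [0, 0, 0.45, 0, 0, 0], [0, 0, 0.7, 0, 0, 0], [0, 0, 0.95, 0, 0, 0], [0, 0, 1.1, 0, 0, 0], [0, 0, 1.2, 0, 0, 0], [0, 0, 1.25, 0, 0, 0], [0, 0, 1.28, 0, 0, 0], [0, 0, 1.28, 0, 0, 0]]]'

```text
time: 24.88
position: [0.4505, -0.2405, 0.2345]
tool_rot: [0.105, 0.994, -0.0, 0.0]
ft_force: [0.4, 0.3, -1.9]
grip_width: 0.0157
grip_force: 45.0
```

```bash
python3 s.py
```

```text
24.88 [ 0.4505 -0.2405  0.2345] tip r -0.0643 -0.3556 0.0405 [ 0.42  0.3  -1.85] [ 0.106  0.017 -0.01 ] 0.0157 [-1.000e-02 -4.045e+01 -8.060e+00 -3.000e-02  1.000e-02  0.000e+00]
```

Emit:
move_arm --commands '[[[0, 0, 0.015, 0, 0, 0], [0, 0, 0.015, 0, 0, 0]]]'

```text
time: 25.12
position: [0.4505, -0.2405, 0.2339]
tool_rot: [0.105, 0.994, -0.0, 0.0]
ft_force: [0.2, -0.1, -1.0]
grip_width: 0.0156
grip_force: 45.0
```

Emit:
move_arm --commands '[[[0, 0, 0, 0, 0, 0], [0, 0, 0, 0, 0, 0], [0, 0, 0, 0, 0, 0], [0, 0, 0, 0, 0, 0], [0, 0, 0, 0, 0, 0], [0, 0, 0, 0, 0, 0], [0, 0, 0, 0, 0, 0], [0, 0, 0, 0, 0, 0], [0, 0, 0, 0, 0, 0]]]' --claw -1

```text
time: 26.25
position: [0.4504, -0.2405, 0.2337]
tool_rot: [0.105, 0.994, 0.0, -0.0]
ft_force: [-0.3, -0.2, -0.4]
grip_width: 0.0863
grip_force: 0.0
```

Emit:
move_arm --commands '[[[0, 0, -0.3, 0, 0, 0], [0, 0, -1.0, 0, 0, 0], [0, 0, -2.0, 0, 0, 0], [0, 0, -3.0, 0, 0, 0], [0, 0, -3.17, 0, 0, 0], [0, 0, -3.17, 0, 0, 0], [0, 0, -3.17, 0, 0, 0]]]'

```text
time: 27.12
position: [0.45, -0.2401, 0.3595]
tool_rot: [0.105, 0.994, 0.001, -0.001]
ft_force: [-0.1, 0.2, 0.0]
grip_width: 0.087
grip_force: 0.0
```

```bash
python3 - <<'E'
from h import *
o=get_obs();print(o["time"],o["position"],o["ft_force"],o["grip_width"])
c=camera("wrist");P=fcloud(c);x,y,z=P[...,0],P[...,1],P[...,2]
hsv=cv2.cvtColor(c["pixels"],cv2.COLOR_BGR2HSV)
w=(np.hypot(x-.455,y+.238)<.12)&(c["range_z"]>0)&(hsv[...,0]>5)&(hsv[...,0]<25)&(hsv[...,1]>100)&(z>.07)&(z<.083)
k,l,s,_=cv2.connectedComponentsWithStats(w.astype(np.uint8));i=1+np.argmax(s[1:,4]);q=P[l==i]
print(s[i],q.mean(0),np.percentile(q[:,2],[5,50,95]),cv2.minAreaRect(q[:,:2].astype(np.float32)))
a=camera("scene")["pixels"];b=camera("side")["pixels"]
cv2.imwrite("pics/end.png",cv2.resize(np.hstack([a[110:290,150:390],b[100:300,200:440][:180]]),(800,300),interpolation=3))
E
```

```text
27.125 [ 0.44997221 -0.24008576  0.35945321] [-0.07779434  0.1763282   0.00939509] 0.0870168285715277
[ 246  124   33  135 2471] [ 0.44373685 -0.23727263  0.07991378] [0.07831733 0.08002112 0.08123824] ((0.45158156752586365, -0.2335842251777649), (0.028017718344926834, 0.12943752110004425), 77.42283630371094)
```

View pics/end.png

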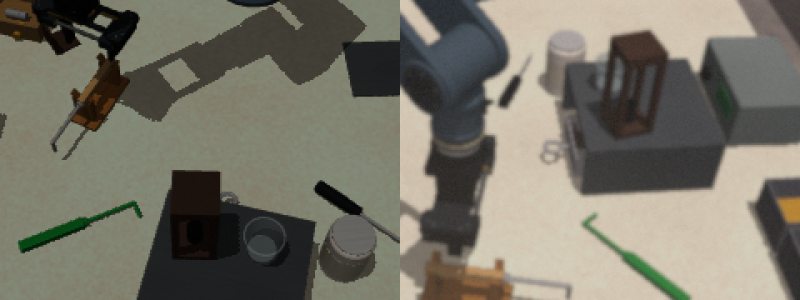

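The picture shows the rod back in both slots at (95,95), its top level at 0.080 as before. The tray's ring still stands out at (230,198) in the left half and (553,150) in the right, and everything else is in place.

```bash
python3 -c "
from rig import *
print(hand_in())"
```

```text
the job is handed in; nothing more can be done
None
```

I drew the tray out to its stop, laid the wooden hooked rod back in both slots of its rest, and handed the job in at about 27 s; the highest force I read on the rod was about 8 N.

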